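# Make up two car-care kits from the stock on the bench

## Task

Make up the two car-care kits: in the long three-bay tray put the wheel kit (the big jar in the widest bay, the flat bottle in the narrow middle bay, the tall spray can in the other end bay), and in the short two-bay tray the trim kit (the short spray can in the wider bay, the carton in the narrower bay). Stand each upright on the floor of its bay, set down rather than dropped, with the flat bottle and the carton turned square to the tray, their broad sides running across it like the long sides of their bays. Leave the cone-top bottle, the small jar and the tape roll where they stand.

Things in the scene. Friction and masses are not known exactly. Their poses are not given: they have to be found in the camera images.
- tray_long: Dark shallow tray with THREE bays, 240 x 92 mm, fixed, left or right on the bench. Origin: centre of its underside; x along the row of bays (near world x, turned up to 0.25 rad), y across. Walls 4 mm thick, 15 mm high; bay floors at z = 3 mm. Bays are 84 mm in y, centred at y = 0; along x: widest 88 mm at x = -72, narrow middle 62 mm at x = +7, other end 74 mm at x = +79 mm.
- tray_short: Dark shallow tray with TWO bays, 150 x 92 mm, fixed, on the side where the long tray is not. Origin: centre of its underside; x along the row of bays (near world x, turned up to 0.25 rad), y across. Walls 4 mm thick, 15 mm high; bay floors at z = 3 mm. Bays are 84 mm in y, centred at y = 0; along x: wider 74 mm at x = -34, narrower 64 mm at x = +39 mm.
- jar_center (a point): Big round white plastic jar with a flat aluminium lid as wide as the jar: diameter 64 mm, 72 mm high, 0.2 kg. Loose; stands upright at the start. The point is its centre, half-way up on its axis; its z axis points up along it.
- flat_bottle_center (a point): Flat oblong white bottle with a small round grey screw cap: body 56 mm (its y axis) by 34 mm (its x axis), straight-sided up to 77 mm; 104 mm high with the cap, 0.19 kg; grip its upper body, 60 to 70 mm up. Turned up to 0.6 rad at the start. Loose; stands upright at the start. The point is its centre, half-way up on its axis; its z axis points up along it.
- tall_can_center (a point): Tall bare aluminium spray can with a white cap: diameter 50 mm up to 90 mm, then a cap 43 mm wide; 118 mm high, 0.24 kg; grip it 75 to 85 mm up. Loose; stands upright at the start. The point is its centre, half-way up on its axis; its z axis points up along it.
- short_can_center (a point): Short bare aluminium spray can with a white cap: diameter 50 mm up to 50 mm, then a cap 43 mm wide; 78 mm high, 0.16 kg. Loose; stands upright at the start. The point is its centre, half-way up on its axis; its z axis points up along it.
- carton_center (a point): Small brown cardboard carton standing on end: 56 mm (its y axis) by 38 mm (its x axis), 88 mm high, 0.11 kg, stiff; grip it 50 to 60 mm up. Turned up to 0.6 rad at the start. Loose; stands upright at the start. The point is its centre, half-way up on its axis; its z axis points up along it.
- cone_bottle_center (a point): Round white bottle, diameter 54 mm, with a grey cone-shaped nozzle, 118 mm high. Belongs to neither kit and stays where it is. The point is its centre, half-way up.
- small_jar_center (a point): Small round white jar with an aluminium lid, diameter 44 mm, 45 mm high. Belongs to neither kit and stays where it is. The point is its centre, half-way up.
- tape_roll_center (a point): Roll of masking tape lying flat, outer diameter 76 mm, 24 mm high. Stays where it is. The point is its centre, half-way up.

How it is judged:
At the end, for the whole second after the job is handed in: All five stand upright (0.12 rad) on their own bay's floor (5 mm), centres within 15-17 mm of the bay centre along the tray and, across it, 13 mm (jar), 17 mm (bottle, carton), 20 mm (cans); bottle and carton y axes within 0.3 rad of the tray's y; the other three within 30 mm of their start (x of jar_center in the frame of tray_long between -0.087 and -0.057 m and y of jar_center in the frame of tray_long between -0.013 and 0.013 m and z of jar_center in the frame of tray_long between 0.034 and 0.044 m and angle between each of jar_center, flat_bottle_center, tall_can_center, short_can_center, carton_center's own z axis and vertical below 0.12 rad and x of flat_bottle_center in the frame of tray_long between -0.01 and 0.024 m and y of flat_bottle_center in the frame of tray_long between -0.017 and 0.017 m and z of flat_bottle_center in the frame of tray_long between 0.05 and 0.06 m and angle between the y axis of flat_bottle_center and the y axis of tray_long, either way round below 0.3 rad and x of tall_can_center in the frame of tray_long between 0.064 and 0.094 m and y of tall_can_center in the frame of tray_long between -0.02 and 0.02 m and z of tall_can_center in the frame of tray_long between 0.057 and 0.067 m and x of short_can_center in the frame of tray_short between -0.049 and -0.019 m and y of short_can_center in the frame of tray_short between -0.02 and 0.02 m and z of short_can_center in the frame of tray_short between 0.037 and 0.047 m and x of carton_center in the frame of tray_short between 0.023 and 0.055 m and y of carton_center in the frame of tray_short between -0.017 and 0.017 m and z of carton_center in the frame of tray_short between 0.042 and 0.052 m and angle between the y axis of carton_center and the y axis of tray_short, either way round below 0.3 rad and distance of each of cone_bottle_center, small_jar_center, tape_roll_center from where it was at the start of the episode below 0.03 m); the robot touches nothing.
It fails at once if the cone-top bottle, small jar or tape roll, which stay, is pushed away or knocked over (centre more than 30 mm from its start) (distance of any of cone_bottle_center, small_jar_center, tape_roll_center from where it was at the start of the episode above 0.03 m).
It fails at once if a thing is dropped (falls free faster than 0.7 m/s, about 25 mm) ((linear speed of jar above 0.7 m/s and contact force between jar and anything else below 0.01 N) or (linear speed of flat_bottle above 0.7 m/s and contact force between flat_bottle and anything else below 0.01 N) or (linear speed of tall_can above 0.7 m/s and contact force between tall_can and anything else below 0.01 N) or (linear speed of short_can above 0.7 m/s and contact force between short_can and anything else below 0.01 N) or (linear speed of carton above 0.7 m/s and contact force between carton and anything else below 0.01 N)).
It also fails if it takes over 134 s, if anything falls off the work surface, if the arm or the gripper's body presses on something with over 40 N, if the wrist force passes 120 N, or if a joint passes its speed limit or range.

## Robot

A 6-joint arm with a two-finger parallel gripper is mounted at the origin on the work surface. World frame = base frame: x ahead of the robot, y to its left, z up, the work surface at z = 0. Lengths are in m, angles in rad, forces in N, time in s.
With the tool pointing down it reaches from about 0.375 to 0.9 m from the base axis. Payload 3.1 kg.
Tool frame: the origin (TCP) lies between the finger pads; the fingertips stand 19 mm ahead of it and the grasp point (between the pads) is the TCP (ctrl.nose_length is the distance from the TCP to the fingertips, in m); z points along the fingers, y is the line along which they close (so a half turn about z gives the same grasp; the last joint's range is limited). The gripper opens to 85 mm and grips with 20 to 120 N. Pads are 22 mm wide; open, the fingers measure 114 mm over their backs; the gripper's body (76 mm by 85 mm) begins 54 mm behind the grasp point. The pads swing forward as they close: fully open they stand 13 mm farther back than shut.
Start: joints at [0.951, 0.527, 1.433, -0, 1.181, -0.178], TCP at [0.267, 0.565, 0.25] pointing down, gripper open.
Joint ranges: [-3.08, 3.08], [-0.75, 2.2], [0.22, 2.44], [-1.43, 4.57], [0, 2.65], [-2.85, 2.85]. Speed limits (rad/s): [2.79, 2.79, 3.14, 3.14, 3.14, 3.14].

## Interface

Orientations are given as a rotation vector (axis times angle).
In Python, from workcell import ctrl gives the robot as it stands.
- The arm moves only by the shell command python3 -m jog 'ROWS'. ROWS is JSON, a list of rows, each an object with "hand": the gripper command: -1 is fully open, 1 is shut, values between are in proportion; "travel": the shift along the world's x, y, z in mm, a list of three; "delta_rot": the turn, a rotation vector about the world's x, y, z in degrees, a list of three. In form: [{"hand": hand, "travel": [x, y, z], "delta_rot": [ax, ay, az]}, ...]. A call has 1 to 20 rows; each row is the pose to reach, as a shift and turn from the pose commanded when the call began; what a row does not reach only later rows make up. A row lasts 1/12 s, in which the tool goes at most 41.7 mm and 7.16 degrees, less where a joint would pass 70% of its speed; a pose out of reach is approached as far as the arm can. A call with a gripper value outside its range is refused whole. The fingers move at their own pace and stop on an object; the grip force is fixed at half the most. Time passes only in rows, so rows that repeat a pose let the fingers close. It gives the time, the measured TCP pose, the force, the opening and the grip force at its end, in the units of the state.
- ctrl.get_state(): the state, without advancing time (a new reading comes with each control period).
- ctrl.camera(name): name is "side" or "top"; returns the picture (400x640x3 uint8, red, green, blue); there is no depth.
- ctrl.calibration(name): a dict with "vertical_fov" (degrees; the focal length in pixels is half the picture's height over the tangent of half this angle, whatever the lens; pixels are square), "cx", "cy" (the principal point, pixels), "R" (3x3) and "t" (3): a world point X has camera coordinates R X + t. Camera axes: x right, y down, z forward; pixel columns grow to the right and rows downward; lengths in m; the calibration is good to about 2 mm. A picture is of the moment at which its call begins. calibration takes no time and is no camera call.
- ctrl.job_done(): hands the job in; it is judged then, once.
The state is a dict: "clock": time; "joint_positions": joint angles; "qd": joint speeds; "joint_torque": joint torques, N m; "ee_pos": TCP position; "tcp_rot": TCP orientation; "wrist_force": force on the tool from outside, world axes, zero at the start; "moment": the same for the moment, N m; "opening": finger opening in m; "grasp_force": force on a finger pad.
Only numpy, scipy, OpenCV 4.12 (cv2) and the standard library are available. Lean on these libraries where they do the work, as an engineer would, in place of code of your own. Each camera call takes 0.05 s, during which the arm holds its last target. There are 200 camera calls.

## Working session

There is one attempt and no reset: what is moved stays moved. The work goes in short steps, Python scripts to look and compute and a shell command to move; the robot and the scene stay as the last step left them, time stands still between calls to the robot, and variables do not carry over. Pictures are saved under pics/ and viewed, at most 14 in all, crops included, and the job is handed in when it is done.

```bash
mkdir -p pics
cat > h.py <<'E'
import numpy as np, cv2
from workcell import ctrl
def cal(n):
    c=ctrl.calibration(n); f=200/np.tan(np.radians(c["vertical_fov"])/2)
    return f,c["cx"],c["cy"],np.array(c["R"]),np.array(c["t"])
def ray(n,u,v):
    f,cx,cy,R,t=cal(n); return -R.T@t, R.T@np.array([(u-cx)/f,(v-cy)/f,1])
def onz(n,u,v,z):
    o,d=ray(n,u,v); return o+d*(z-o[2])/d[2]
def proj(n,X):
    f,cx,cy,R,t=cal(n); p=R@np.array(X)+t; return f*p[0]/p[2]+cx, f*p[1]/p[2]+cy
def shot(n,name):
    im=ctrl.camera(n)[:,:,::-1].copy(); cv2.imwrite(f"pics/{name}.png",im); return im
E
python3 - <<'E'
from h import *
for n in("top","side"):
    shot(n,n+"0"); f,cx,cy,R,t=cal(n); print(n,f,cx,cy,(-R.T@t).round(3),R.round(2).tolist())
print(ctrl.get_state(),ctrl.nose_length)
E
```

```text
top 422.80541611112 320.35244742838785 195.01766777735133 [ 0.405 -0.005  1.011] [[-0.02, -1.0, -0.02], [-0.99, 0.02, -0.16], [0.16, 0.02, -0.99]]
side 458.22580489634026 323.2402130136516 193.13027753444837 [-0.034 -0.707  0.708] [[0.76, -0.65, 0.01], [-0.36, -0.43, -0.82], [0.54, 0.62, -0.57]]
{'clock': 0.1, 'joint_positions': array([ 9.50487828e-01,  5.28406572e-01,  1.43378735e+00,  3.03533915e-05,
        1.18139916e+00, -1.78531864e-01]), 'qd': array([-1.46103082e-04, -1.23414635e-03, -3.51172897e-03, -5.98684736e-04,
       -7.79695356e-06, -1.57196711e-04]), 'joint_torque': array([-3.86081701e-04, -4.43304563e+01, -1.78586125e+01, -2.35029765e-04,
        3.86958549e-03,  3.79532523e-06]), 'ee_pos': array([0.26683899, 0.56449724, 0.24940674]), 'tcp_rot': array([-6.88153079e-01, -3.06447250e+00,  2.87704235e-03]), 'wrist_force': array([-0.16544597, -0.62863214,  0.10301887]), 'moment': array([ 0.0102931 ,  0.04361435, -0.00724238]), 'grasp_force': 0.0, 'opening': 0.08572538905470478} 0.019
```

View pics/top0.png

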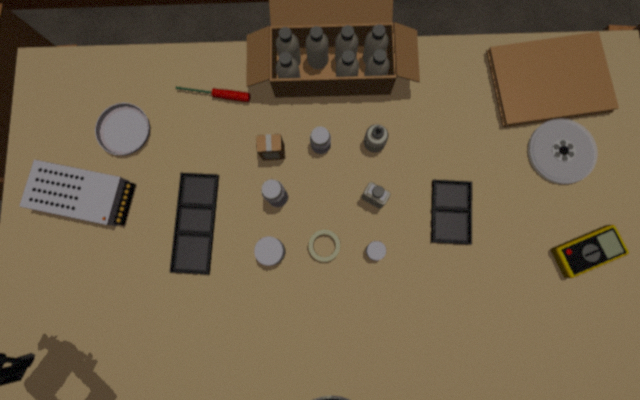

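View pics/side0.png

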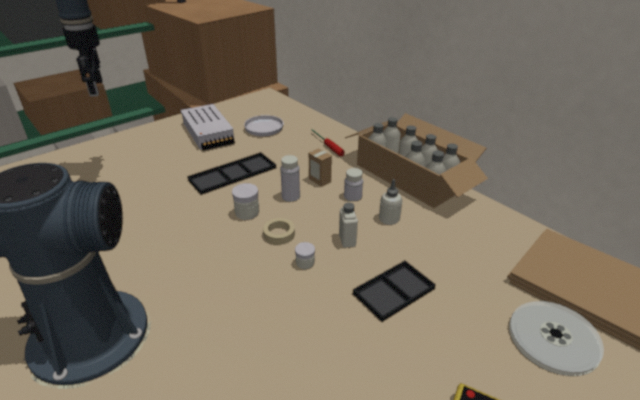

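The top view has the long tray at (195,223), the short tray at (452,211), the jar at (269,251) and the tall can at (274,192). The carton is at (269,147), the short can at (320,138), the flat bottle at (376,194), the cone bottle at (375,138), the tape at (324,245) and the small jar at (376,252). The side view agrees on which is which. Next I'll zoom in on the objects.

Run:
```python
from h import *
im=cv2.imread("pics/top0.png")
c=cv2.resize(im[110:280,235:410],None,fx=3.5,fy=3.5,interpolation=cv2.INTER_CUBIC)
c=cv2.convertScaleAbs(c,alpha=1.3); cv2.imwrite("pics/crop0.png",c)
g=cv2.cvtColor(im,cv2.COLOR_BGR2GRAY)
for nm,(x0,x1,y0,y1) in dict(long=(160,225,165,280),short=(425,480,172,250)).items():
    m=(g[y0:y1,x0:x1]<75).astype(np.uint8)
    cs,_=cv2.findContours(cv2.morphologyEx(m,cv2.MORPH_CLOSE,np.ones((7,7))),cv2.RETR_EXTERNAL,cv2.CHAIN_APPROX_NONE)
    k=max(cs,key=cv2.contourArea).reshape(-1,2)+[x0,y0]
    P=np.array([onz("top",u,v,0.013)[:2] for u,v in k])
    r=cv2.minAreaRect((P*1000).astype(np.float32)); print(nm,r)
    b=cv2.boxPoints(r); print(b.round().tolist())
```

```text
long ((505.02911376953125, 315.06524658203125), (95.69146728515625, 240.83859252929688), 85.75251770019531)
[[381.0, 276.0], [622.0, 258.0], [629.0, 354.0], [388.0, 372.0]]
short ((519.0089111328125, -292.3480529785156), (95.58680725097656, 152.0716552734375), 85.79553985595703)
[[440.0, -334.0], [591.0, -346.0], [598.0, -250.0], [447.0, -239.0]]
```

View pics/crop0.png

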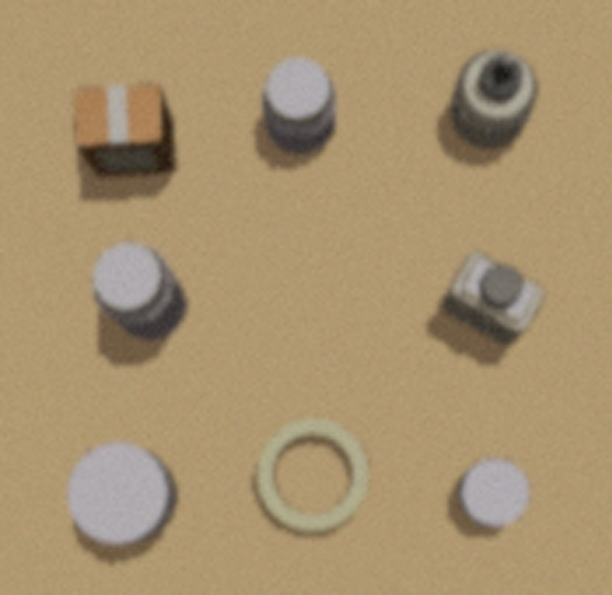

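The enlarged crop separates the top faces cleanly: jar lid (119,494), tall cap (129,276), short cap (299,88), bottle cap (503,286), and carton top corners (76,92), (160,85), (165,140), (78,146). I'll turn these into positions.

Run:
```python
from h import *
im=cv2.imread("pics/crop0.png"); 
W=lambda X,Y,z: onz("top",235+(X+.5)/3.5-.5,110+(Y+.5)/3.5-.5,z)[:2]*1000
hsv=cv2.cvtColor(im,cv2.COLOR_BGR2HSV)
white=((hsv[...,1]<50)&(hsv[...,2]>165)).astype(np.uint8)
for nm,X,Y,z in [("jar",119,494,.072),("tall",129,276,.118),("short",299,88,.078),("sjar",495,493,.045)]:
    n,l,s,c=cv2.connectedComponentsWithStats(white); k=l[Y,X]
    w=s[k]; print(nm,W(*c[k],z).round(1),"diam",round(2*np.sqrt(w[4]/np.pi)/3.5/422.8*(1.011-z)*1000,1), c[k].round(0))
print("hand",[W(*p).round(0).tolist() for p in[(119,494,.072),(129,276,.118),(299,88,.078)]])
print("cap",W(503,286,.104),"tape",W(312,476,.024),"cone",W(500,76,.118))
C=np.array([W(*p,.088) for p in[(76,92),(160,85),(165,140),(78,146)]]); print("carton",C.mean(0),np.linalg.norm(np.diff(C,axis=0),axis=1)); d=C[1]-C[0]+C[2]-C[3]; print(np.degrees(np.arctan2(*d[::-1])))
B=np.array([W(*p,.077) for p in[(479,252),(543,292),(518,330),(449,293)]]); print("bottle",B.mean(0),np.linalg.norm(np.diff(B,axis=0),axis=1)); d=B[1]-B[0]+B[2]-B[3]; print(np.degrees(np.arctan2(*d[::-1])))
def T(cx,cy,lx): a=np.radians(-4.25); return [round(cx+lx*np.cos(a)),round(cy+lx*np.sin(a))]
print("targets jar,bot,tall",[T(505,315,l) for l in(-72,7,79)],"short,carton",[T(519,-292.3,l) for l in(-34,39)])
s=ctrl.get_state(); from scipy.spatial.transform import Rotation as R
print(R.from_rotvec(s["tcp_rot"]).as_matrix().round(3))
```

```text
jar [435.  131.8] diam 61.3 [115. 491.]
tall [566.  119.5] diam 37.6 [125. 273.]
short [695.8  12.1] diam 36.3 [297.  85.]
sjar [ 431.4 -111.8] diam 42.0 [497. 491.]
hand [[433.0, 129.0], [564.0, 117.0], [694.0, 11.0]]
cap [ 555.60514827 -113.51125265] tape [444.0182485    8.06693826] cone [ 686.16494486 -115.1717075 ]
carton [675.05052782 127.08361569] [54.68335563 36.93548124 56.24853226]
-86.87877651646669
bottle [ 556.51868266 -112.90822217] [47.92659635 29.41914516 49.52133926]
-121.9470911635419
targets jar,bot,tall [[433, 320], [512, 314], [584, 309]] short,carton [[485, -290], [558, -295]]
[[-0.904  0.428 -0.001]
 [ 0.428  0.904 -0.002]
 [ 0.    -0.002 -1.   ]]
```

Sizes and heights match the task's figures. The jar goes first: hover over it with the tool turned 21° so the fingers close across the tray.

```bash
python3 -m jog '[{"hand":-1,"travel":[15,-38,-5],"delta_rot":[0,0,5]},{"hand":-1,"travel":[30,-76,-10],"delta_rot":[0,0,10]},{"hand":-1,"travel":[45,-114,-20],"delta_rot":[0,0,15]},{"hand":-1,"travel":[60,-152,-30],"delta_rot":[0,0,21]},{"hand":-1,"travel":[166,-434,-100],"delta_rot":[0,0,21]},{"hand":-1,"travel":[166,-434,-100],"delta_rot":[0,0,21]},{"hand":-1,"travel":[166,-434,-100],"delta_rot":[0,0,21]},{"hand":-1,"travel":[166,-434,-100],"delta_rot":[0,0,21]},{"hand":-1,"travel":[166,-434,-100],"delta_rot":[0,0,21]},{"hand":-1,"travel":[166,-434,-100],"delta_rot":[0,0,21]},{"hand":-1,"travel":[166,-434,-100],"delta_rot":[0,0,21]},{"hand":-1,"travel":[166,-434,-100],"delta_rot":[0,0,21]},{"hand":-1,"travel":[166,-434,-100],"delta_rot":[0,0,21]},{"hand":-1,"travel":[166,-434,-100],"delta_rot":[0,0,21]},{"hand":-1,"travel":[166,-434,-100],"delta_rot":[0,0,21]}]'
```

```text
clock: 1.35
ee_pos: [0.4326, 0.1315, 0.1503]
tcp_rot: [-0.118, -3.138, -0.0]
wrist_force: [0.3, 0.4, -1.2]
opening: 0.0855
grasp_force: 0.0
```

```bash
python3 -m jog '[{"hand":-1,"travel":[0,-1,-40],"delta_rot":[0,0,0]},{"hand":-1,"travel":[0,-1,-75],"delta_rot":[0,0,0]},{"hand":-1,"travel":[0,-1,-95],"delta_rot":[0,0,0]},{"hand":-1,"travel":[0,-1,-108],"delta_rot":[0,0,0]},{"hand":-1,"travel":[0,-1,-108],"delta_rot":[0,0,0]},{"hand":1,"travel":[0,-1,-108],"delta_rot":[0,0,0]},{"hand":1,"travel":[0,-1,-108],"delta_rot":[0,0,0]},{"hand":1,"travel":[0,-1,-108],"delta_rot":[0,0,0]},{"hand":1,"travel":[0,-1,-108],"delta_rot":[0,0,0]},{"hand":1,"travel":[0,-1,-108],"delta_rot":[0,0,0]},{"hand":1,"travel":[0,-1,-108],"delta_rot":[0,0,0]},{"hand":1,"travel":[0,-1,-108],"delta_rot":[0,0,0]},{"hand":1,"travel":[0,-1,-108],"delta_rot":[0,0,0]}]'
```

```text
clock: 2.43
ee_pos: [0.4338, 0.1304, 0.0434]
tcp_rot: [0.119, 3.137, 0.001]
wrist_force: [-1.0, 3.5, 6.9]
opening: 0.0627
grasp_force: 66.0
```

```bash
python3 -m jog '[{"hand":1,"travel":[0,0,15],"delta_rot":[0,0,0]},{"hand":1,"travel":[0,0,45],"delta_rot":[0,0,0]},{"hand":1,"travel":[0,20,60],"delta_rot":[0,0,0]},{"hand":1,"travel":[0,50,60],"delta_rot":[0,0,0]},{"hand":1,"travel":[0,85,60],"delta_rot":[0,0,0]},{"hand":1,"travel":[0,120,60],"delta_rot":[0,0,0]},{"hand":1,"travel":[0,155,60],"delta_rot":[0,0,0]},{"hand":1,"travel":[0,180,60],"delta_rot":[0,0,0]},{"hand":1,"travel":[0,190,60],"delta_rot":[0,0,0]},{"hand":1,"travel":[0,190,60],"delta_rot":[0,0,0]},{"hand":1,"travel":[0,190,35],"delta_rot":[0,0,0]},{"hand":1,"travel":[0,190,18],"delta_rot":[0,0,0]},{"hand":1,"travel":[0,190,10],"delta_rot":[0,0,0]},{"hand":1,"travel":[0,190,6],"delta_rot":[0,0,0]},{"hand":1,"travel":[0,190,4],"delta_rot":[0,0,0]},{"hand":1,"travel":[0,190,4],"delta_rot":[0,0,0]},{"hand":1,"travel":[0,190,4],"delta_rot":[0,0,0]}]'
```

```text
clock: 3.85
ee_pos: [0.4339, 0.3195, 0.047]
tcp_rot: [0.12, 3.138, 0.001]
wrist_force: [-0.5, 0.4, -1.2]
opening: 0.0625
grasp_force: 66.7
```

```bash
python3 -m jog '[{"hand":1,"travel":[0,0,-1],"delta_rot":[0,0,0]},{"hand":1,"travel":[0,0,-1],"delta_rot":[0,0,0]},{"hand":-1,"travel":[0,0,-1],"delta_rot":[0,0,0]},{"hand":-1,"travel":[0,0,-1],"delta_rot":[0,0,0]},{"hand":-1,"travel":[0,0,-1],"delta_rot":[0,0,0]},{"hand":-1,"travel":[0,0,-1],"delta_rot":[0,0,0]},{"hand":-1,"travel":[0,0,-1],"delta_rot":[0,0,0]},{"hand":-1,"travel":[0,0,-1],"delta_rot":[0,0,0]},{"hand":-1,"travel":[0,0,-1],"delta_rot":[0,0,0]},{"hand":-1,"travel":[0,0,10],"delta_rot":[0,0,0]},{"hand":-1,"travel":[0,0,40],"delta_rot":[0,0,0]},{"hand":-1,"travel":[0,0,80],"delta_rot":[0,0,0]},{"hand":-1,"travel":[0,0,120],"delta_rot":[0,0,0]},{"hand":-1,"travel":[0,0,150],"delta_rot":[0,0,0]}]'
```

```text
clock: 5.02
ee_pos: [0.4336, 0.3203, 0.1999]
tcp_rot: [0.118, 3.137, 0.002]
wrist_force: [0.8, 0.7, 0.1]
opening: 0.0853
grasp_force: 0.0
```

```bash
python3 -m jog '[{"hand":-1,"travel":[10,-36,0],"delta_rot":[0,0,-6]},{"hand":-1,"travel":[20,-72,0],"delta_rot":[0,0,-12]},{"hand":-1,"travel":[30,-108,0],"delta_rot":[0,0,-18]},{"hand":-1,"travel":[40,-144,0],"delta_rot":[0,0,-24]},{"hand":-1,"travel":[122,-432,0],"delta_rot":[0,0,-28]},{"hand":-1,"travel":[122,-432,0],"delta_rot":[0,0,-28]},{"hand":-1,"travel":[122,-432,0],"delta_rot":[0,0,-28]},{"hand":-1,"travel":[122,-432,0],"delta_rot":[0,0,-28]},{"hand":-1,"travel":[122,-432,0],"delta_rot":[0,0,-28]},{"hand":-1,"travel":[122,-432,0],"delta_rot":[0,0,-28]},{"hand":-1,"travel":[122,-432,0],"delta_rot":[0,0,-28]},{"hand":-1,"travel":[122,-432,0],"delta_rot":[0,0,-28]},{"hand":-1,"travel":[122,-432,0],"delta_rot":[0,0,-28]},{"hand":-1,"travel":[122,-432,0],"delta_rot":[0,0,-28]}]'; python3 -c "
from h import *
shot('top','top1')
i=shot('side','side1')"
```

```text
clock: 6.18
ee_pos: [0.5544, -0.1118, 0.1965]
tcp_rot: [-0.876, -3.016, -0.001]
wrist_force: [-0.1, 0.5, -0.2]
opening: 0.0854
grasp_force: 0.0
```

View pics/side1.png

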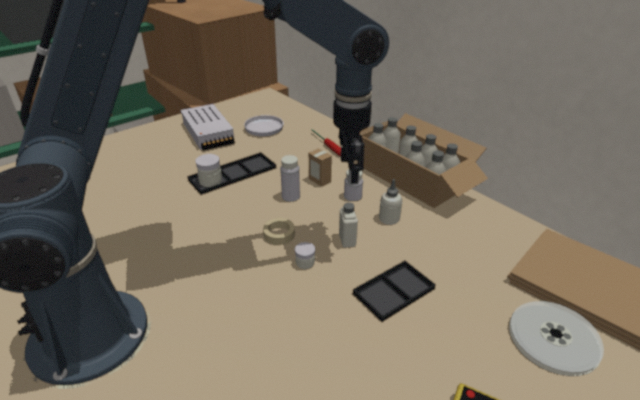

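View pics/top1.png

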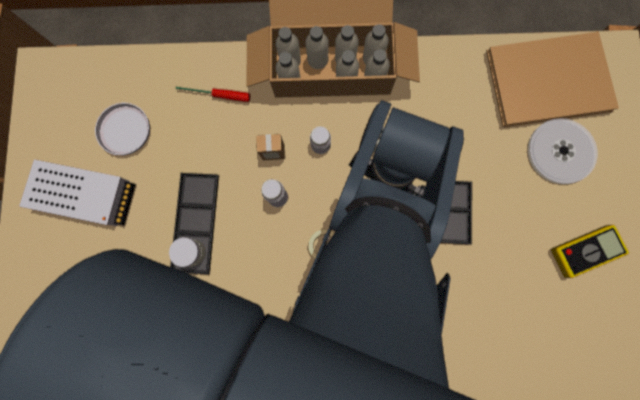

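The jar stands in the end bay near the robot (lid at top (184,252), side (208,165)). In the side view the gripper hangs above the bottle, with its tip at about (356,180) over the cap at (348,210). A quick numeric check before descending.

```bash
python3 - <<'E'
from h import *
print(proj("side",[.556,-.113,.104]),proj("side",[.5544,-.1118,.19]))
im=cv2.imread("pics/top1.png"); h=cv2.cvtColor(im,cv2.COLOR_BGR2HSV)[230:275,160:225]
m=((h[...,1]<50)&(h[...,2]>125)).astype(np.uint8); n,l,s,c=cv2.connectedComponentsWithStats(m); k=1+s[1:,4].argmax()
p=onz("top",*(c[k]+[160,230]),.075)[:2]*1000; print(p,s[k],"target 433,320")
E
python3 -m jog '[{"hand":-1,"travel":[2,-1,-30],"delta_rot":[0,0,0]},{"hand":-1,"travel":[2,-1,-60],"delta_rot":[0,0,0]},{"hand":-1,"travel":[2,-1,-60],"delta_rot":[0,0,0]}]'
```

```text
(np.float64(348.679942781859), np.float64(204.44702715819025)) (np.float64(349.3190074040739), np.float64(171.95788962564018))
[434.62630916 319.44670615] [  9   7  29  30 660] target 433,320
clock: 6.53
ee_pos: [0.5532, -0.1095, 0.132]
tcp_rot: [-0.867, -3.008, -0.002]
wrist_force: [-0.5, 0.3, -0.7]
opening: 0.0856
grasp_force: 0.0
```

```bash
python3 -m jog '[{"hand":-1,"travel":[0,0,0],"delta_rot":[0,0,0]},{"hand":-1,"travel":[0,0,0],"delta_rot":[0,0,0]},{"hand":-1,"travel":[0,0,0],"delta_rot":[0,0,0]},{"hand":-1,"travel":[0,0,0],"delta_rot":[0,0,0]}]'
```

```text
clock: 6.87
ee_pos: [0.5581, -0.113, 0.1381]
tcp_rot: [0.872, 3.015, -0.001]
wrist_force: [-0.1, -0.4, 0.1]
opening: 0.0855
grasp_force: 0.0
```

```bash
python3 -m jog '[{"hand":-1,"travel":[-2,0,-25],"delta_rot":[0,0,0]},{"hand":-1,"travel":[-2,0,-50],"delta_rot":[0,0,0]},{"hand":-1,"travel":[-2,0,-66],"delta_rot":[0,0,0]},{"hand":-1,"travel":[-2,0,-73],"delta_rot":[0,0,0]},{"hand":-1,"travel":[-2,0,-73],"delta_rot":[0,0,0]},{"hand":1,"travel":[-2,0,-73],"delta_rot":[0,0,0]},{"hand":1,"travel":[-2,0,-73],"delta_rot":[0,0,0]},{"hand":1,"travel":[-2,0,-73],"delta_rot":[0,0,0]},{"hand":1,"travel":[-2,0,-73],"delta_rot":[0,0,0]},{"hand":1,"travel":[-2,0,-73],"delta_rot":[0,0,0]},{"hand":1,"travel":[-2,0,-73],"delta_rot":[0,0,0]},{"hand":1,"travel":[-2,0,-73],"delta_rot":[0,0,0]},{"hand":1,"travel":[-2,0,-73],"delta_rot":[0,0,0]}]'
```

```text
clock: 7.95
ee_pos: [0.5565, -0.1135, 0.065]
tcp_rot: [0.873, 3.014, -0.001]
wrist_force: [0.1, 0.4, 7.1]
opening: 0.0553
grasp_force: 64.6
```

```bash
python3 -m jog '[{"hand":1,"travel":[0,0,15],"delta_rot":[0,0,0]},{"hand":1,"travel":[0,0,45],"delta_rot":[0,0,0]},{"hand":1,"travel":[0,0,80],"delta_rot":[0,0,5]},{"hand":1,"travel":[0,0,115],"delta_rot":[0,0,10]},{"hand":1,"travel":[-2,20,140],"delta_rot":[0,0,15]},{"hand":1,"travel":[-5,50,140],"delta_rot":[0,0,20]},{"hand":1,"travel":[-9,85,140],"delta_rot":[0,0,25]},{"hand":1,"travel":[-13,122,140],"delta_rot":[0,0,28]},{"hand":1,"travel":[-17,160,140],"delta_rot":[0,0,28]},{"hand":1,"travel":[-21,198,140],"delta_rot":[0,0,28]},{"hand":1,"travel":[-25,236,140],"delta_rot":[0,0,28]},{"hand":1,"travel":[-29,274,140],"delta_rot":[0,0,28]},{"hand":1,"travel":[-33,312,140],"delta_rot":[0,0,28]},{"hand":1,"travel":[-37,350,140],"delta_rot":[0,0,28]},{"hand":1,"travel":[-41,385,140],"delta_rot":[0,0,28]},{"hand":1,"travel":[-43,410,140],"delta_rot":[0,0,28]},{"hand":1,"travel":[-44,427,140],"delta_rot":[0,0,28]},{"hand":1,"travel":[-44,427,140],"delta_rot":[0,0,28]},{"hand":1,"travel":[-44,427,140],"delta_rot":[0,0,28]},{"hand":1,"travel":[-44,427,140],"delta_rot":[0,0,28]}]'
```

```text
clock: 9.62
ee_pos: [0.5107, 0.3132, 0.2031]
tcp_rot: [-0.118, -3.138, 0.002]
wrist_force: [-1.3, 0.2, -2.0]
opening: 0.0554
grasp_force: 64.0
```

```bash
python3 -m jog '[{"hand":1,"travel":[0,0,-30],"delta_rot":[0,0,0]},{"hand":1,"travel":[0,0,-65],"delta_rot":[0,0,0]},{"hand":1,"travel":[0,0,-95],"delta_rot":[0,0,0]},{"hand":1,"travel":[0,0,-115],"delta_rot":[0,0,0]},{"hand":1,"travel":[0,0,-126],"delta_rot":[0,0,0]},{"hand":1,"travel":[0,0,-132],"delta_rot":[0,0,0]},{"hand":1,"travel":[0,0,-135],"delta_rot":[0,0,0]},{"hand":1,"travel":[0,0,-137],"delta_rot":[0,0,0]},{"hand":1,"travel":[0,0,-137],"delta_rot":[0,0,0]},{"hand":1,"travel":[0,0,-137],"delta_rot":[0,0,0]},{"hand":1,"travel":[0,0,-137],"delta_rot":[0,0,0]}]'
```

```text
clock: 10.53
ee_pos: [0.5125, 0.3141, 0.0681]
tcp_rot: [0.118, 3.136, 0.001]
wrist_force: [0.1, -0.8, 5.0]
opening: 0.0552
grasp_force: 64.7
```

```bash
python3 -m jog '[{"hand":-1,"travel":[0,0,0],"delta_rot":[0,0,0]},{"hand":-1,"travel":[0,0,0],"delta_rot":[0,0,0]},{"hand":-1,"travel":[0,0,0],"delta_rot":[0,0,0]},{"hand":-1,"travel":[0,0,0],"delta_rot":[0,0,0]},{"hand":-1,"travel":[0,0,0],"delta_rot":[0,0,0]},{"hand":-1,"travel":[0,0,0],"delta_rot":[0,0,0]},{"hand":-1,"travel":[0,0,10],"delta_rot":[0,0,0]},{"hand":-1,"travel":[0,0,40],"delta_rot":[0,0,0]},{"hand":-1,"travel":[0,0,75],"delta_rot":[0,0,0]},{"hand":-1,"travel":[0,0,110],"delta_rot":[0,0,0]},{"hand":-1,"travel":[9,-33,120],"delta_rot":[0,0,0]},{"hand":-1,"travel":[18,-70,120],"delta_rot":[0,0,0]},{"hand":-1,"travel":[28,-108,120],"delta_rot":[0,0,0]},{"hand":-1,"travel":[38,-145,120],"delta_rot":[0,0,0]},{"hand":-1,"travel":[48,-180,120],"delta_rot":[0,0,0]},{"hand":-1,"travel":[52,-196,120],"delta_rot":[0,0,0]},{"hand":-1,"travel":[52,-196,120],"delta_rot":[0,0,0]},{"hand":-1,"travel":[52,-196,120],"delta_rot":[0,0,0]},{"hand":-1,"travel":[52,-196,120],"delta_rot":[0,0,0]},{"hand":-1,"travel":[52,-196,120],"delta_rot":[0,0,0]}]'; python3 -c "
from h import *
i=shot('top','top2'); j=shot('side','side2')
cv2.imwrite('pics/c2.png',np.hstack([cv2.resize(i[90:290,150:350],(400,400)),cv2.resize(j[120:280,160:320],(400,400))]))"
```

```text
clock: 12.2
ee_pos: [0.5626, 0.1192, 0.1865]
tcp_rot: [-0.116, -3.139, -0.001]
wrist_force: [0.8, -0.4, -0.2]
opening: 0.0854
grasp_force: 0.0
```

View pics/c2.png

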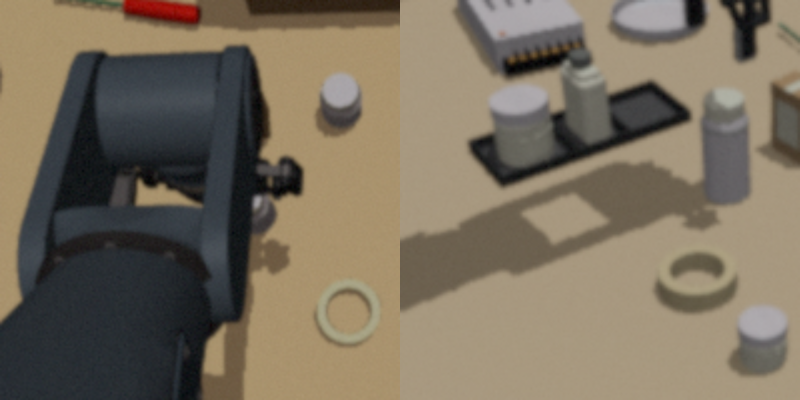

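In the side half of the crop, the jar (520,130) and bottle (585,95) stand upright in their bays and the can is at (725,150). Now grasp the tall can.

```bash
python3 -m jog '[{"hand":-1,"travel":[0,0,0],"delta_rot":[0,0,0]},{"hand":-1,"travel":[0,0,-30],"delta_rot":[0,0,0]},{"hand":-1,"travel":[0,0,-60],"delta_rot":[0,0,0]},{"hand":-1,"travel":[0,0,-85],"delta_rot":[0,0,0]},{"hand":-1,"travel":[0,0,-100],"delta_rot":[0,0,0]},{"hand":-1,"travel":[0,0,-108],"delta_rot":[0,0,0]},{"hand":-1,"travel":[0,0,-108],"delta_rot":[0,0,0]},{"hand":1,"travel":[0,0,-108],"delta_rot":[0,0,0]},{"hand":1,"travel":[0,0,-108],"delta_rot":[0,0,0]},{"hand":1,"travel":[0,0,-108],"delta_rot":[0,0,0]},{"hand":1,"travel":[0,0,-108],"delta_rot":[0,0,0]},{"hand":1,"travel":[0,0,-108],"delta_rot":[0,0,0]},{"hand":1,"travel":[0,0,-108],"delta_rot":[0,0,0]},{"hand":1,"travel":[0,0,-108],"delta_rot":[0,0,0]},{"hand":1,"travel":[0,0,-108],"delta_rot":[0,0,0]},{"hand":1,"travel":[0,0,-108],"delta_rot":[0,0,0]}]'
```

```text
clock: 13.63
ee_pos: [0.5644, 0.1182, 0.0801]
tcp_rot: [0.118, 3.136, 0.001]
wrist_force: [-0.4, 0.8, 6.1]
opening: 0.0485
grasp_force: 62.0
```

```bash
python3 -m jog '[{"hand":1,"travel":[0,0,15],"delta_rot":[0,0,0]},{"hand":1,"travel":[0,0,45],"delta_rot":[0,0,0]},{"hand":1,"travel":[3,20,60],"delta_rot":[0,0,0]},{"hand":1,"travel":[7,50,60],"delta_rot":[0,0,0]},{"hand":1,"travel":[11,85,60],"delta_rot":[0,0,0]},{"hand":1,"travel":[15,120,60],"delta_rot":[0,0,0]},{"hand":1,"travel":[18,155,60],"delta_rot":[0,0,0]},{"hand":1,"travel":[20,180,60],"delta_rot":[0,0,0]},{"hand":1,"travel":[20,191,60],"delta_rot":[0,0,0]},{"hand":1,"travel":[20,191,60],"delta_rot":[0,0,0]},{"hand":1,"travel":[20,191,60],"delta_rot":[0,0,0]},{"hand":1,"travel":[20,191,35],"delta_rot":[0,0,0]},{"hand":1,"travel":[20,191,18],"delta_rot":[0,0,0]},{"hand":1,"travel":[20,191,10],"delta_rot":[0,0,0]},{"hand":1,"travel":[20,191,6],"delta_rot":[0,0,0]},{"hand":1,"travel":[20,191,4],"delta_rot":[0,0,0]},{"hand":1,"travel":[20,191,3],"delta_rot":[0,0,0]},{"hand":1,"travel":[20,191,3],"delta_rot":[0,0,0]},{"hand":1,"travel":[20,191,3],"delta_rot":[0,0,0]}]'
```

```text
clock: 15.22
ee_pos: [0.5826, 0.3069, 0.0832]
tcp_rot: [-0.119, -3.137, 0.004]
wrist_force: [-3.6, -3.1, 6.3]
opening: 0.0486
grasp_force: 63.3
```

```bash
python3 -m jog '[{"hand":-1,"travel":[0,0,0],"delta_rot":[0,0,0]},{"hand":-1,"travel":[0,0,0],"delta_rot":[0,0,0]},{"hand":-1,"travel":[0,0,0],"delta_rot":[0,0,0]},{"hand":-1,"travel":[0,0,0],"delta_rot":[0,0,0]},{"hand":-1,"travel":[0,0,0],"delta_rot":[0,0,0]},{"hand":-1,"travel":[0,0,0],"delta_rot":[0,0,0]},{"hand":-1,"travel":[0,0,10],"delta_rot":[0,0,0]},{"hand":-1,"travel":[0,0,40],"delta_rot":[0,0,0]},{"hand":-1,"travel":[0,0,75],"delta_rot":[0,0,0]},{"hand":-1,"travel":[4,-8,105],"delta_rot":[0,0,0]},{"hand":-1,"travel":[18,-36,105],"delta_rot":[0,0,4]},{"hand":-1,"travel":[36,-72,105],"delta_rot":[0,0,7]},{"hand":-1,"travel":[54,-108,105],"delta_rot":[0,0,7]},{"hand":-1,"travel":[72,-144,105],"delta_rot":[0,0,7]},{"hand":-1,"travel":[86,-172,105],"delta_rot":[0,0,7]},{"hand":-1,"travel":[91,-182,105],"delta_rot":[0,0,7]},{"hand":-1,"travel":[91,-182,85],"delta_rot":[0,0,7]},{"hand":-1,"travel":[91,-182,60],"delta_rot":[0,0,7]},{"hand":-1,"travel":[91,-182,60],"delta_rot":[0,0,7]},{"hand":-1,"travel":[91,-182,60],"delta_rot":[0,0,7]}]'; python3 -c "
from h import *
i=shot('top','top3'); j=shot('side','side3')
cv2.imwrite('pics/c3.png',np.hstack([cv2.resize(i[90:290,150:350],(400,400)),cv2.resize(j[100:260,180:340],(400,400))]))"
```

```text
clock: 16.88
ee_pos: [0.6727, 0.1275, 0.1402]
tcp_rot: [0.074, -3.137, -0.0]
wrist_force: [0.4, -0.4, 1.1]
opening: 0.0853
grasp_force: 0.0
```

View pics/c3.png

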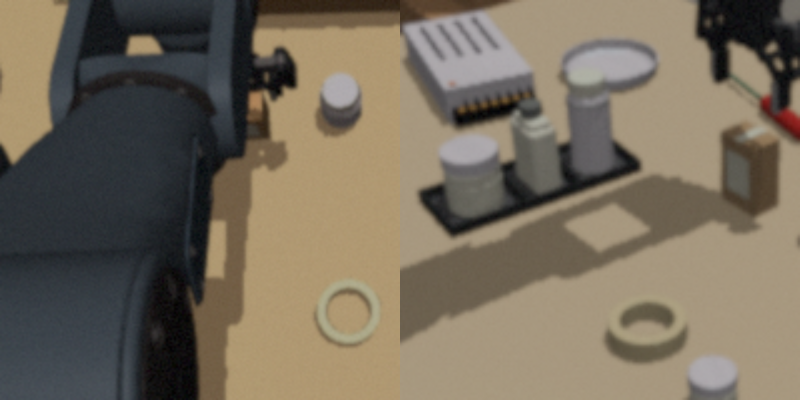

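The side half of the crop shows the three long-tray items upright in their bays, with the open fingers at (720,60) and (785,90) straddling above the carton (750,165). Grasp the carton.

```bash
python3 -m jog '[{"hand":-1,"travel":[0,0,0],"delta_rot":[0,0,0]},{"hand":-1,"travel":[0,0,-25],"delta_rot":[0,0,0]},{"hand":-1,"travel":[0,0,-50],"delta_rot":[0,0,0]},{"hand":-1,"travel":[0,0,-70],"delta_rot":[0,0,0]},{"hand":-1,"travel":[0,0,-82],"delta_rot":[0,0,0]},{"hand":-1,"travel":[0,0,-88],"delta_rot":[0,0,0]},{"hand":-1,"travel":[0,0,-88],"delta_rot":[0,0,0]},{"hand":1,"travel":[0,0,-88],"delta_rot":[0,0,0]},{"hand":1,"travel":[0,0,-88],"delta_rot":[0,0,0]},{"hand":1,"travel":[0,0,-88],"delta_rot":[0,0,0]},{"hand":1,"travel":[0,0,-88],"delta_rot":[0,0,0]},{"hand":1,"travel":[0,0,-88],"delta_rot":[0,0,0]},{"hand":1,"travel":[0,0,-88],"delta_rot":[0,0,0]},{"hand":1,"travel":[0,0,-88],"delta_rot":[0,0,0]},{"hand":1,"travel":[0,0,-88],"delta_rot":[0,0,0]},{"hand":1,"travel":[0,0,-88],"delta_rot":[0,0,0]}]'
```

```text
clock: 18.32
ee_pos: [0.6756, 0.1271, 0.0552]
tcp_rot: [-0.074, 3.137, 0.0]
wrist_force: [-0.6, 0.3, 6.2]
opening: 0.0555
grasp_force: 61.6
```

```bash
python3 -m jog '[{"hand":1,"travel":[0,0,15],"delta_rot":[0,0,0]},{"hand":1,"travel":[0,0,45],"delta_rot":[0,0,0]},{"hand":1,"travel":[0,0,80],"delta_rot":[0,0,0]},{"hand":1,"travel":[0,0,115],"delta_rot":[0,0,0]},{"hand":1,"travel":[-5,-18,140],"delta_rot":[0,0,0]},{"hand":1,"travel":[-13,-48,140],"delta_rot":[0,0,0]},{"hand":1,"travel":[-23,-82,140],"delta_rot":[0,0,-3]},{"hand":1,"travel":[-33,-119,140],"delta_rot":[0,0,-7]},{"hand":1,"travel":[-43,-156,140],"delta_rot":[0,0,-7]},{"hand":1,"travel":[-54,-193,140],"delta_rot":[0,0,-7]},{"hand":1,"travel":[-64,-230,140],"delta_rot":[0,0,-7]},{"hand":1,"travel":[-75,-267,140],"delta_rot":[0,0,-7]},{"hand":1,"travel":[-85,-304,140],"delta_rot":[0,0,-7]},{"hand":1,"travel":[-95,-341,140],"delta_rot":[0,0,-7]},{"hand":1,"travel":[-105,-376,140],"delta_rot":[0,0,-7]},{"hand":1,"travel":[-113,-405,140],"delta_rot":[0,0,-7]},{"hand":1,"travel":[-118,-422,140],"delta_rot":[0,0,-7]},{"hand":1,"travel":[-118,-422,140],"delta_rot":[0,0,-7]},{"hand":1,"travel":[-118,-422,140],"delta_rot":[0,0,-7]},{"hand":1,"travel":[-118,-422,140],"delta_rot":[0,0,-7]}]'
```

```text
clock: 19.98
ee_pos: [0.5559, -0.294, 0.1935]
tcp_rot: [-0.118, -3.139, -0.002]
wrist_force: [0.7, 0.6, -0.9]
opening: 0.0554
grasp_force: 61.1
```

```bash
python3 -m jog '[{"hand":1,"travel":[0,0,0],"delta_rot":[0,0,0]},{"hand":1,"travel":[0,0,-30],"delta_rot":[0,0,0]},{"hand":1,"travel":[0,0,-65],"delta_rot":[0,0,0]},{"hand":1,"travel":[0,0,-95],"delta_rot":[0,0,0]},{"hand":1,"travel":[0,0,-115],"delta_rot":[0,0,0]},{"hand":1,"travel":[0,0,-126],"delta_rot":[0,0,0]},{"hand":1,"travel":[0,0,-132],"delta_rot":[0,0,0]},{"hand":1,"travel":[0,0,-135],"delta_rot":[0,0,0]},{"hand":1,"travel":[0,0,-137],"delta_rot":[0,0,0]},{"hand":1,"travel":[0,0,-137],"delta_rot":[0,0,0]},{"hand":1,"travel":[0,0,-137],"delta_rot":[0,0,0]},{"hand":1,"travel":[0,0,-137],"delta_rot":[0,0,0]}]'
```

```text
clock: 20.98
ee_pos: [0.5574, -0.2954, 0.0582]
tcp_rot: [0.118, 3.136, -0.003]
wrist_force: [0.7, 0.6, 6.2]
opening: 0.055
grasp_force: 61.6
```

```bash
python3 -m jog '[{"hand":-1,"travel":[0,0,0],"delta_rot":[0,0,0]},{"hand":-1,"travel":[0,0,0],"delta_rot":[0,0,0]},{"hand":-1,"travel":[0,0,0],"delta_rot":[0,0,0]},{"hand":-1,"travel":[0,0,0],"delta_rot":[0,0,0]},{"hand":-1,"travel":[0,0,0],"delta_rot":[0,0,0]},{"hand":-1,"travel":[0,0,10],"delta_rot":[0,0,0]},{"hand":-1,"travel":[0,0,40],"delta_rot":[0,0,0]},{"hand":-1,"travel":[0,0,80],"delta_rot":[0,0,0]},{"hand":-1,"travel":[0,0,115],"delta_rot":[0,0,0]},{"hand":-1,"travel":[12,27,127],"delta_rot":[0,0,0]},{"hand":-1,"travel":[27,60,127],"delta_rot":[0,0,0]},{"hand":-1,"travel":[43,96,127],"delta_rot":[0,0,0]},{"hand":-1,"travel":[59,132,127],"delta_rot":[0,0,0]},{"hand":-1,"travel":[75,168,127],"delta_rot":[0,0,0]},{"hand":-1,"travel":[91,204,127],"delta_rot":[0,0,0]},{"hand":-1,"travel":[107,240,127],"delta_rot":[0,0,0]},{"hand":-1,"travel":[122,273,127],"delta_rot":[0,0,0]},{"hand":-1,"travel":[133,297,127],"delta_rot":[0,0,0]},{"hand":-1,"travel":[137,306,127],"delta_rot":[0,0,0]},{"hand":-1,"travel":[137,306,127],"delta_rot":[0,0,0]}]'
```

```text
clock: 22.65
ee_pos: [0.6938, 0.0137, 0.1837]
tcp_rot: [0.112, 3.139, 0.0]
wrist_force: [0.0, -0.6, -0.5]
opening: 0.0853
grasp_force: 0.0
```

```bash
python3 -m jog '[{"hand":-1,"travel":[0,0,-20],"delta_rot":[0,0,0]},{"hand":-1,"travel":[0,0,-40],"delta_rot":[0,0,0]},{"hand":-1,"travel":[0,0,-60],"delta_rot":[0,0,0]},{"hand":-1,"travel":[0,0,-60],"delta_rot":[0,0,0]},{"hand":-1,"travel":[0,0,-60],"delta_rot":[0,0,0]},{"hand":-1,"travel":[0,0,-60],"delta_rot":[0,0,0]}]'; python3 -c "
from h import *
j=shot('side','side4')
cv2.imwrite('pics/c4.png',cv2.resize(j[100:340,250:450],(500,600)))"
```

```text
clock: 23.15
ee_pos: [0.6936, 0.0096, 0.1245]
tcp_rot: [0.12, 3.138, -0.001]
wrist_force: [0.1, 0.1, -0.7]
opening: 0.0854
grasp_force: 0.0
```

View pics/c4.png

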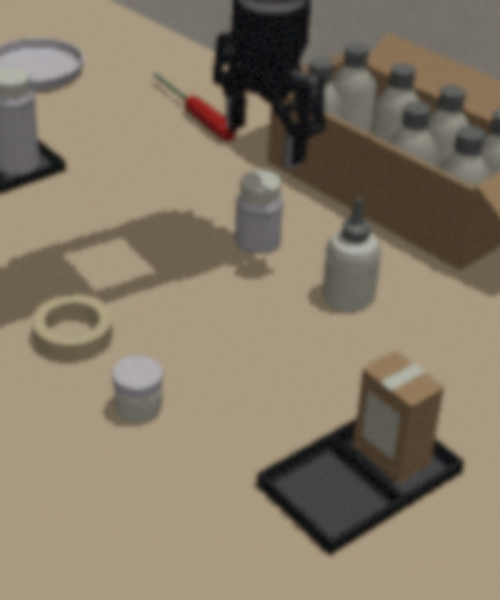

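The carton stands square in its bay (400,415), and the fingers straddle above the short can (258,210). Grasp the short can.

```bash
python3 -m jog '[{"hand":-1,"travel":[1,1,-25],"delta_rot":[0,0,0]},{"hand":-1,"travel":[1,1,-50],"delta_rot":[0,0,0]},{"hand":-1,"travel":[1,1,-70],"delta_rot":[0,0,0]},{"hand":-1,"travel":[1,1,-82],"delta_rot":[0,0,0]},{"hand":-1,"travel":[1,1,-87],"delta_rot":[0,0,0]},{"hand":-1,"travel":[1,1,-87],"delta_rot":[0,0,0]},{"hand":1,"travel":[1,1,-87],"delta_rot":[0,0,0]},{"hand":1,"travel":[1,1,-87],"delta_rot":[0,0,0]},{"hand":1,"travel":[1,1,-87],"delta_rot":[0,0,0]},{"hand":1,"travel":[1,1,-87],"delta_rot":[0,0,0]},{"hand":1,"travel":[1,1,-87],"delta_rot":[0,0,0]},{"hand":1,"travel":[1,1,-87],"delta_rot":[0,0,0]},{"hand":1,"travel":[1,1,-87],"delta_rot":[0,0,0]},{"hand":1,"travel":[1,1,-87],"delta_rot":[0,0,0]},{"hand":1,"travel":[1,1,-87],"delta_rot":[0,0,0]}]'
```

```text
clock: 24.45
ee_pos: [0.6956, 0.0117, 0.0384]
tcp_rot: [0.118, 3.136, -0.001]
wrist_force: [0.9, -0.5, 5.9]
opening: 0.0488
grasp_force: 62.6
```

```bash
python3 -m jog '[{"hand":1,"travel":[0,0,15],"delta_rot":[0,0,0]},{"hand":1,"travel":[0,0,45],"delta_rot":[0,0,0]},{"hand":1,"travel":[0,0,80],"delta_rot":[0,0,0]},{"hand":1,"travel":[0,0,115],"delta_rot":[0,0,0]},{"hand":1,"travel":[-7,-10,140],"delta_rot":[0,0,0]},{"hand":1,"travel":[-21,-30,150],"delta_rot":[0,0,0]},{"hand":1,"travel":[-40,-57,150],"delta_rot":[0,0,0]},{"hand":1,"travel":[-60,-86,150],"delta_rot":[0,0,0]},{"hand":1,"travel":[-80,-115,150],"delta_rot":[0,0,0]},{"hand":1,"travel":[-100,-143,150],"delta_rot":[0,0,0]},{"hand":1,"travel":[-120,-172,150],"delta_rot":[0,0,0]},{"hand":1,"travel":[-140,-200,150],"delta_rot":[0,0,0]},{"hand":1,"travel":[-160,-229,150],"delta_rot":[0,0,0]},{"hand":1,"travel":[-180,-258,150],"delta_rot":[0,0,0]},{"hand":1,"travel":[-198,-284,150],"delta_rot":[0,0,0]},{"hand":1,"travel":[-210,-301,150],"delta_rot":[0,0,0]},{"hand":1,"travel":[-210,-301,150],"delta_rot":[0,0,0]},{"hand":1,"travel":[-210,-301,150],"delta_rot":[0,0,0]},{"hand":1,"travel":[-210,-301,150],"delta_rot":[0,0,0]},{"hand":1,"travel":[-210,-301,150],"delta_rot":[0,0,0]}]'
```

```text
clock: 26.12
ee_pos: [0.4846, -0.2879, 0.1865]
tcp_rot: [0.116, 3.139, 0.001]
wrist_force: [-0.2, -0.2, -1.8]
opening: 0.0486
grasp_force: 62.5
```

```bash
python3 -m jog '[{"hand":1,"travel":[0,0,0],"delta_rot":[0,0,0]},{"hand":1,"travel":[0,0,-30],"delta_rot":[0,0,0]},{"hand":1,"travel":[0,0,-65],"delta_rot":[0,0,0]},{"hand":1,"travel":[0,0,-98],"delta_rot":[0,0,0]},{"hand":1,"travel":[0,0,-122],"delta_rot":[0,0,0]},{"hand":1,"travel":[0,0,-136],"delta_rot":[0,0,0]},{"hand":1,"travel":[0,0,-142],"delta_rot":[0,0,0]},{"hand":1,"travel":[0,0,-145],"delta_rot":[0,0,0]},{"hand":1,"travel":[0,0,-147],"delta_rot":[0,0,0]},{"hand":1,"travel":[0,0,-147],"delta_rot":[0,0,0]},{"hand":1,"travel":[0,0,-147],"delta_rot":[0,0,0]},{"hand":1,"travel":[0,0,-147],"delta_rot":[0,0,0]}]'
```

```text
clock: 27.12
ee_pos: [0.4836, -0.2872, 0.0414]
tcp_rot: [-0.116, -3.137, -0.003]
wrist_force: [-4.3, 4.3, 8.1]
opening: 0.0484
grasp_force: 63.5
```

Touched down. I'll release, lift, and move out of the camera's view.

```bash
python3 -m jog '[{"hand":-1,"travel":[0,0,0],"delta_rot":[0,0,0]},{"hand":-1,"travel":[0,0,0],"delta_rot":[0,0,0]},{"hand":-1,"travel":[0,0,0],"delta_rot":[0,0,0]},{"hand":-1,"travel":[0,0,0],"delta_rot":[0,0,0]},{"hand":-1,"travel":[0,0,0],"delta_rot":[0,0,0]},{"hand":-1,"travel":[0,0,0],"delta_rot":[0,0,0]},{"hand":-1,"travel":[0,0,10],"delta_rot":[0,0,0]},{"hand":-1,"travel":[0,0,40],"delta_rot":[0,0,0]},{"hand":-1,"travel":[0,0,80],"delta_rot":[0,0,0]},{"hand":-1,"travel":[0,0,120],"delta_rot":[0,0,0]},{"hand":-1,"travel":[-30,-25,160],"delta_rot":[0,0,0]},{"hand":-1,"travel":[-60,-50,180],"delta_rot":[0,0,0]},{"hand":-1,"travel":[-90,-75,180],"delta_rot":[0,0,0]},{"hand":-1,"travel":[-120,-105,180],"delta_rot":[0,0,0]},{"hand":-1,"travel":[-150,-135,180],"delta_rot":[0,0,0]},{"hand":-1,"travel":[-180,-165,180],"delta_rot":[0,0,0]},{"hand":-1,"travel":[-200,-200,180],"delta_rot":[0,0,0]},{"hand":-1,"travel":[-200,-200,180],"delta_rot":[0,0,0]},{"hand":-1,"travel":[-200,-200,180],"delta_rot":[0,0,0]},{"hand":-1,"travel":[-200,-200,180],"delta_rot":[0,0,0]}]'; python3 -c "
from h import *
i=shot('top','top5'); j=shot('side','side5')
cv2.imwrite('pics/c5.png',np.vstack([cv2.resize(i[110:290,160:490],(660,360)),cv2.resize(j[130:330,160:490],(660,400))])[:600])"
```

```text
clock: 28.78
ee_pos: [0.2837, -0.4889, 0.2195]
tcp_rot: [0.121, 3.139, 0.002]
wrist_force: [0.2, 0.0, 0.2]
opening: 0.0856
grasp_force: 0.0
```

View pics/c5.png

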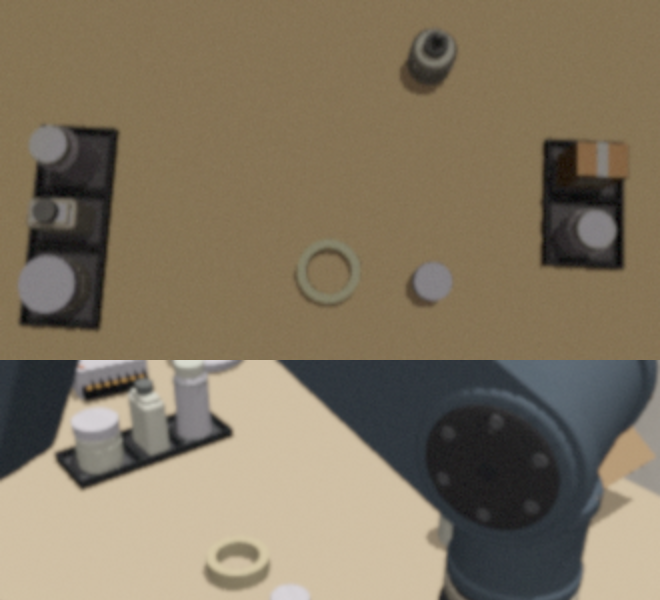

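Everything stands in its own bay: caps at (48,145), (44,212) and (46,284) in the long tray, carton (602,159) and short cap (597,229) in the short tray. The cone bottle, small jar and tape roll look unmoved. One check against the bay tolerances before handing in.

Run:
```python
from h import *
a=np.radians(-4.25); M=np.array([[np.cos(a),np.sin(a)],[-np.sin(a),np.cos(a)]])
L=(505,315);S=(519,-292.3)
for n,X,Y,z,o,e in [("jar",46,284,.075,L,-72),("bottle",44,212,.107,L,7),("tall",48,145,.121,L,79),("short",597,229,.081,S,-34),("carton",602,159.5,.091,S,39)]:
    p=onz("top",160+X/2,110+Y/2,z)[:2]*1000; print(n,(M@(p-o)-[e,0]).round(1))
```

```text
jar [ 0.7 -1.6]
bottle [-1.8 -2.1]
tall [-2.5 -3.6]
short [-2.9  1.4]
carton [-0.3 -0.6]
```

```bash
python3 -c "
from workcell import ctrl
print(ctrl.job_done())"
```

```text
the job is handed in; nothing more can be done
None
```

Both kits are made up and the job is handed in: all five items stand upright within about 4 mm of their bay centres, the other three things were left where they stood, and it took about 29 s of the 134 s allowed.

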